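Open the walnut jar and put the stray nut back

ROBOT

A 6-joint arm with a two-finger parallel gripper is mounted at the origin on a cart in front of the work surface, level with it; the furniture and walls round the work are solid. World frame = base frame: x ahead of the robot, y to its left, z up, the work surface at z = 0. Lengths are in m, angles in rad, forces in N, time in s.
With the tool pointing down it reaches from about 0.3 to 0.75 m from the base axis. Payload 8.5 kg.
Tool frame: the origin (TCP) lies at the very end of the fingers, on their centre line; the grasp point (between the pads) lies 19 mm behind it (r.pinch_z is the distance from the TCP to the grasp point, in m); z points along the fingers, y is the line along which they close (so a half turn about z gives the same grasp; the last joint's range is limited). The gripper opens to 85 mm and grips with 20 to 120 N. Pads are 22 mm wide; open, the fingers measure 114 mm over their backs; the gripper's body (76 mm by 85 mm) begins 54 mm behind the grasp point. The pads swing forward as they close: fully open they stand 13 mm farther back than shut.
Start: joints at [-1.352, 0.381, 1.297, -0, 1.464, -0.215], TCP at [0.231, -0.499, 0.231] pointing down, gripper open.
Joint ranges: [-3.11, 3.11], [-0.89, 2.33], [0.22, 2.48], [-1.42, 4.56], [0.17, 2.85], [-2.88, 2.88]. Speed limits (rad/s): [2.39, 2.39, 3.14, 3.14, 3.14, 3.14].

INTERFACE

Orientations are given as a unit quaternion [x, y, z, w].
In Python, from bench import sense, optics, close_job, r gives the robot as it stands.
- The arm moves only by the shell command python3 -m jog 'ROWS' [FORCE]. ROWS is JSON, one flat list of numbers, 7 for each row, row after row: the shift along the tool's x, y, z each as a share of 30 cm, from -1 to 1, then the turn, a rotation vector about the tool's x, y, z each as a share of 180 degrees, from -1 to 1, then the finger opening in mm, from 0 to 85.4. In form: [dx, dy, dz, wx, wy, wz, jaw, dx, dy, dz, wx, wy, wz, jaw, ...]. A call has 1 to 5 rows; each row is the pose to reach, as a shift and turn from the pose commanded when the call began, along the tool's axes at that moment, turning the shorter way round; what a row does not reach only later rows make up. A row lasts 1/10 s, in which the tool goes at most 50 mm and 8.59 degrees, less where a joint would pass 70% of its speed; a pose out of reach is approached as far as the arm can. A call with a number of a shift or a turn outside -1 to 1 is refused whole. A call with a gripper value outside its range is refused whole. The fingers move at their own pace and stop on an object; FORCE is the grip in N (left out, the last holds). Time passes only in rows, so rows that repeat a pose let the fingers close. It gives the time, the measured TCP pose, the force, the opening and the grip force at its end, in the units of the state.
- sense(): the state, without advancing time (a new reading comes with each control period).
- optics.read_camera(name): name is "side" or "top"; returns the picture (400x640x3 uint8, red, green, blue); there is no depth.
- optics.camera_info(name): a dict with "vertical_fov" (degrees; the focal length in pixels is half the picture's height over the tangent of half this angle, whatever the lens; pixels are square), "cx", "cy" (the principal point, pixels), "k1" (the pictures are not rectified: a ray, as slopes to the right and down, at radius r is drawn at 1 + k1 r^2 times it, then the intrinsics apply), "R" (3x3) and "t" (3): a world point X has camera coordinates R X + t. Camera axes: x right, y down, z forward; pixel columns grow to the right and rows downward; lengths in m; the calibration is good to about 2 mm. A picture is of the moment at which its call begins. camera_info takes no time and is no camera call.
- close_job(): hands the job in; it is judged then, once.
Trained networks look in the newest picture that a camera, given by its name, has taken for a name from the list of things; names that differ only in an ending like _2 or _b are one class to them, and where a whole thing is asked for, a point or a joint stands for the part that bears it (a point fixed in the world has none). Each returns a list of dicts, best first, with "conf" (0 to 1); they miss things now and then, are a little off and sometimes report something else, mostly with a low value. They report only what shows in the picture. A call takes as long as a camera call. They do not tell look-alikes from the thing itself.
- optics.look_for(label, camera): "point" ([x, y, z] in m, in world coordinates, good to about 4 mm: the middle of the surface that is visible of it).
- optics.mark_of(label, camera): "point" ([x, y, z] in m, in world coordinates, good to about 4 mm: a listed point, or the origin of a listed thing).
The state is a dict: "time_s": time; "joint_pos": joint angles; "dq": joint speeds; "tau": joint torques, N m; "position": TCP position; "tcp_rot": TCP orientation; "contact_force": force on the tool from outside, world axes, zero at the start; "moment": the same for the moment, N m; "finger_gap": finger opening in m; "gripper_force": force on a finger pad.
Only numpy, scipy, OpenCV 4.12 (cv2) and the standard library are available. Lean on these libraries where they do the work, as an engineer would, in place of code of your own. Each camera call takes 0.05 s, during which the arm holds its last target. There are 200 camera calls.

TASK

Unscrew the metal lid of the walnut jar, which is clamped in its holder: twist it anticlockwise, regripping as often as needed, until it lifts off freely, and lay it right way up (open side down) on the chopping board. Then put the walnut that was left on the board into the open jar, and leave the lemon where it lies.

Things in the scene. Friction and masses are not known exactly. Their poses are not given: they have to be found in the camera images.
- jar: Glass jar holding three walnuts, clamped upright in a rubber collar on a square wooden holder 130x130x16 mm; all fixed. Origin: centre of the holder's underside on the worktop, z up on the jar's axis. Body 80 mm across, shoulder 82 to 94 mm up, threaded neck 57 mm across 94 to 116 mm up; inner floor 21 mm, its nuts reach 56 mm. A clamp knob sticks out at +x, 74 mm from the axis, 29 mm up
- jar_mouth (a point): Centre of the jar's rim, on its axis, 116 mm above the jar's origin. The clear opening is 45 mm across. A springy rubber sealing ring, 50 mm across outside, rides on the rim and stands up to 5 mm above it
- lid: Knurled aluminium screw lid, 64 mm across, 24 mm high, open below, 60 g. Origin: centre of its underside, z up. Starts screwed down, underside 98 mm above the jar's origin. Turned anticlockwise (from above) it rises 18 mm a turn and comes free after about 3.6 rad; before that it cannot be pulled off. The seal makes it a little stiff for the first third of a radian, then it turns easily
- board: Bamboo chopping board lying flat on the worktop, fixed, 245 mm (its x) by 380 mm (its y) by 18 mm high. Origin: centre of its underside. The walnut lies near its middle, the lemon near its corner at +x, +y; the half toward its -y end is bare
- walnut_center (a point): Centre of the loose walnut, 31 mm across and 34 mm high, 14 g, standing on a small flat on the chopping board, this point 17 mm above the board's top
- lemon: Lemon, about 71x53x51 mm, resting loose near one corner of the board; to be left alone
Not all that is in view belongs to the job. Of the things that look like the part that bears walnut_center, the smaller one is meant.

How it is judged:
By the outcome, as a careful person would: the job done as asked, in the order asked, and still so for the second after the job is handed in, with the robot touching nothing.
It also fails if it takes over 72 s, if anything falls off the work surface, if the arm or the gripper's body presses on something with over 40 N, if the wrist force passes 120 N, or if a joint passes its speed limit or range.

## Working session

There is one attempt and no reset: what is moved stays moved. The work goes in short steps, Python scripts to look and compute and a shell command to move; the robot and the scene stay as the last step left them, time stands still between calls to the robot, and variables do not carry over. Pictures are saved under pics/ and viewed, at most 10 in all, crops included, and the job is handed in when it is done.

```bash
mkdir -p pics; ls; python3 - <<'E'
from bench import sense, optics, r
import cv2
for c in("side","top"):
    im=optics.read_camera(c); cv2.imwrite(f"pics/{c}0.png",im[:,:,::-1])
    for l in("jar","jar_mouth","lid","board","walnut_center","lemon"):
        print(c,l,[(round(d["conf"],2),[round(float(v),4) for v in d["point"]]) for d in optics.mark_of(l,c)], [(round(d["conf"],2),[round(float(v),4) for v in d["point"]]) for d in optics.look_for(l,c)] if l in("walnut_center","lid","lemon") else "")
s=sense();print(s["time_s"],s["position"],s["tcp_rot"],r.pinch_z,[x for x in dir(r) if x[0]!="_"])
E
```

```text
pics
side jar [(0.72, [0.5576, -0.2348, -0.0012])] 
side jar_mouth [(0.72, [0.5551, -0.2382, 0.1178])] 
side lid [(0.89, [0.5503, -0.2396, 0.0998])] [(0.75, [0.5446, -0.2183, 0.1178])]
side board [] 
side walnut_center [(0.81, [0.5367, -0.0253, 0.0222]), (0.59, [0.5604, 0.2431, 0.0345])] [(0.69, [0.532, -0.0123, 0.0296]), (0.44, [0.5587, 0.2489, 0.0408])]
side lemon [(0.97, [0.6712, 0.3667, 0.0172])] [(0.74, [0.6549, 0.3817, 0.0549])]
top jar [(0.83, [0.5587, -0.2375, 0.0026])] 
top jar_mouth [(0.88, [0.5554, -0.2387, 0.118])] 
top lid [(0.87, [0.5566, -0.2384, 0.0959]), (0.68, [0.558, -0.2401, -0.001])] [(0.77, [0.5554, -0.2355, 0.1211])]
top board [(0.83, [0.5846, 0.2373, -0.0032])] 
top walnut_center [(0.79, [0.5347, -0.0219, 0.0251]), (0.59, [0.5599, 0.2426, 0.0334])] [(0.78, [0.5332, -0.0223, 0.0407])]
top lemon [(0.61, [0.6691, 0.3694, 0.0158])] [(0.63, [0.667, 0.3636, 0.0579])]
1.0 [ 0.23115639 -0.49904709  0.2313315 ] [ 9.76569721e-01  2.15201254e-01 -1.13413577e-05  7.24105659e-06] 0.0187 ['MotionError', 'pinch_z']
```

View pics/top0.png

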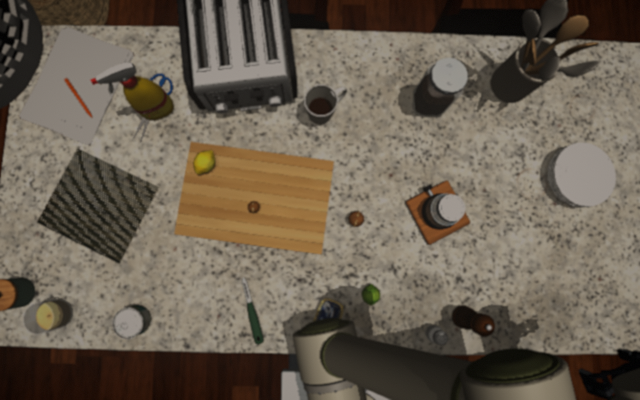

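View pics/side0.png

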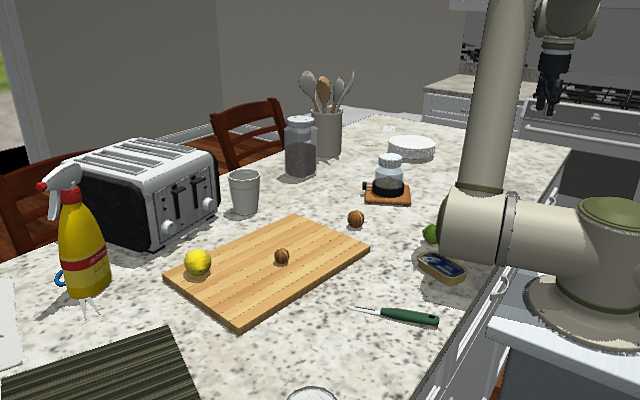

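The top view shows the lidded jar at (445,210), with its knob up-left at (430,189). The board walnut is at (253,207), the bigger decoy nut is off the board at (356,218), and the lemon is at (205,162). The side view agrees: jar (390,170), board nut (281,257), decoy (356,219). Next I'll refine the positions by overlaying projected outlines.

```bash
cat > h.py <<'E'
import numpy as np, cv2
from bench import optics
def cam(c):
    i=optics.camera_info(c); f=200/np.tan(np.radians(i["vertical_fov"]/2))
    return np.array([[f,0,i["cx"]],[0,f,i["cy"]],[0,0,1]]),np.array([i["k1"],0,0,0.]),np.array(i["R"]),np.array(i["t"]).ravel()
def proj(P,c):
    K,d,R,t=cam(c); return cv2.projectPoints(np.array(P,float).reshape(-1,1,3),cv2.Rodrigues(R)[0],t,K,d)[0].reshape(-1,2)
def plane(px,z,c):
    K,d,R,t=cam(c); n=cv2.undistortPoints(np.array(px,float).reshape(-1,1,2),K,d).reshape(-1,2)
    D=np.c_[n,np.ones(len(n))]@R; o=-R.T@t; return o+D*((z-o[2])/D[:,2:])
def circ(x,y,z,rr): a=np.linspace(0,2*np.pi,60); return np.c_[x+rr*np.cos(a),y+rr*np.sin(a),0*a+z]
def tile(name,c,curves,box,s=5):
    x0,y0,x1,y1=box; im=cv2.resize(cv2.imread(name)[y0:y1,x0:x1],None,fx=s,fy=s,interpolation=cv2.INTER_CUBIC)
    for q in curves: cv2.polylines(im,[np.int32((proj(q,c)-[x0,y0]+.5)*s)],False,(0,255,0),1)
    return im
E
python3 - <<'E'
from h import *
L=[circ(.556,-.2385,.122,.032),circ(.556,-.2385,.098,.032),circ(.556,-.2385,.045,.04)]
W=[circ(.56,.243,.035,.0155),circ(.56,.243,.018,.005)]
def b(px): x,y=px; return (int(x)-40,int(y)-30,int(x)+40,int(y)+30)
T=[]
for c in("top","side"):
    T.append(np.hstack([tile(f"pics/{c}0.png",c,L,b(proj([.556,-.2385,.1],c)[0])),tile(f"pics/{c}0.png",c,W,b(proj([.56,.243,.03],c)[0]))]))
cv2.imwrite("pics/o1.png",np.vstack(T))
print(plane([[190,143],[334,160],[323,253],[176,235]],.018,"top"))
E
```

```text
[[0.72453789 0.41295567 0.018     ]
 [0.68672991 0.03412039 0.018     ]
 [0.44474857 0.05921277 0.018     ]
 [0.48342419 0.43473486 0.018     ]]
```

View pics/o1.png

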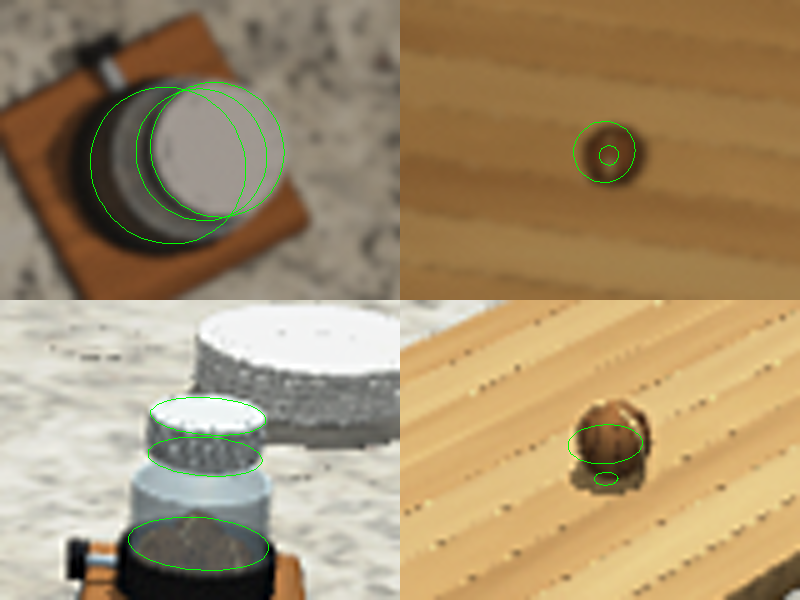

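The lid outlines fit to about 1 mm. In both views the walnut sits slightly right of its drawn outline: top tile (613,155) against (604,152), side tile (612,436) against (605,444). I'll refine it by triangulation.

```bash
python3 - <<'E'
from h import *
from scipy.optimize import least_squares
p0=np.array([.56,.243,.035])
tg={"top":proj(p0,"top")[0]+[1.8,.6],"side":proj(p0,"side")[0]+[1.4,-1.4]}
print(least_squares(lambda p:np.r_[tuple(proj(p,c)[0]-tg[c] for c in tg)],p0).x, [plane([tg[c]],.035,c)[0] for c in tg])
# first move: to above lid
from bench import sense
from scipy.spatial.transform import Rotation as Ro
s=sense();R=Ro.from_quat(s["tcp_rot"]); print(R.inv().apply(np.array([.556,-.2385,.20])-s["position"])/.3)
E
```

```text
[0.55906838 0.23864456 0.03649151] [array([0.55856062, 0.2383906 , 0.035     ]), array([0.56119223, 0.23696679, 0.035     ])]
[ 1.34756336 -0.33292351  0.10440118]
```

```bash
python3 -m jog '[0.14,-0.035,0,0,0,0.047,85, 0.28,-0.07,0,0,0,0.094,85, 0.42,-0.104,0,0,0,0.141,85, 0.56,-0.138,0,0,0,0.188,85, 0.7,-0.173,0,0,0,0.235,85]' 60
cat > go.py <<'E'
import sys; from h import *; from bench import sense
from scipy.spatial.transform import Rotation as Ro
s=sense();R=Ro.from_quat(s["tcp_rot"]); a=R.as_matrix()
v=list(map(float,sys.argv[1:4]))
print("t",round(s["time_s"],2),"pos",np.round(s["position"],4),"F",np.round(s["contact_force"],1),"M",np.round(s["moment"],2),"gap",round(s["finger_gap"],4),"gf",s["gripper_force"],"q",np.round(s["joint_pos"],2),"yaw",round(np.arctan2(a[1,0],a[0,0]),3),"down",np.round(a[:,2],3))
print("share",np.round(R.inv().apply(np.array(v)-s["position"])/.3,4))
E
python3 go.py .556 -.2385 .2
```

```text
time_s: 1.5
position: [0.3984, -0.3648, 0.2314]
tcp_rot: [0.99, -0.141, 0.0, 0.0]
contact_force: [0.3, -0.8, 0.5]
finger_gap: 0.0849
gripper_force: 0.0
t 1.5 pos [ 0.3984 -0.3648  0.2314] F [ 0.3 -0.8  0.5] M [-0.03 -0.03 -0.02] gap 0.0849 gf 0.0 q [-0.96  0.36  1.32 -0.    1.45  0.89] yaw -0.283 down [ 0. -0. -1.]
share [ 0.3867 -0.5511  0.1047]
```

```bash
python3 -m jog '[0.078,-0.11,0,0,0,0.047,85, 0.155,-0.22,0,0,0,0.094,85, 0.232,-0.33,0,0,0,0.141,85, 0.31,-0.44,0,0,0,0.188,85, 0.387,-0.551,0,0,0,0.235,85]' >/dev/null
python3 -m jog '[0,0,0.05,0,0,0.045,85, 0,0,0.1,0,0,0.09,85, 0,0,0.1,0,0,0.135,85, 0,0,0.1,0,0,0.18,85,0,0,0.1,0,0,0.18,85]' >/dev/null; python3 go.py .556 -.2385 .094
```

```text
t 2.5 pos [ 0.5542 -0.2388  0.2012] F [-0.2 -0.2  1.3] M [-0.05 -0.    0.04] gap 0.085 gf 0.0 q [-0.6   0.5   1.19 -0.    1.45  2.55] yaw -1.581 down [-0.  0. -1.]
share [-0.0009 -0.0061  0.3573]
```

```bash
python3 -m jog '[-0.001,-0.006,0.1,0,0,0,85, -0.001,-0.006,0.2,0,0,0,85, -0.001,-0.006,0.28,0,0,0,85, -0.001,-0.006,0.33,0,0,0,85, -0.001,-0.006,0.357,0,0,0,85]' >/dev/null; python3 go.py .556 -.2385 .094
python3 - <<'E'
from h import *
a=[]
for c in("top","side"):
    im=optics.read_camera(c); cv2.imwrite(f"pics/{c}1.png",im[:,:,::-1]); x,y=proj([.556,-.2385,.11],c)[0].astype(int)
    a.append(tile(f"pics/{c}1.png",c,[],(x-40,y-50,x+40,y+50)))
cv2.imwrite("pics/o2.png",np.hstack(a))
E
```

```text
t 3.0 pos [ 0.5556 -0.2383  0.0929] F [ 0.4 -1.  -0.3] M [0.01 0.06 0.01] gap 0.085 gf 0.0 q [-0.6   0.6   1.34 -0.    1.2   2.55] yaw -1.576 down [-0.002  0.001 -1.   ]
share [ 0.0007 -0.0014 -0.0037]
```

View pics/o2.png

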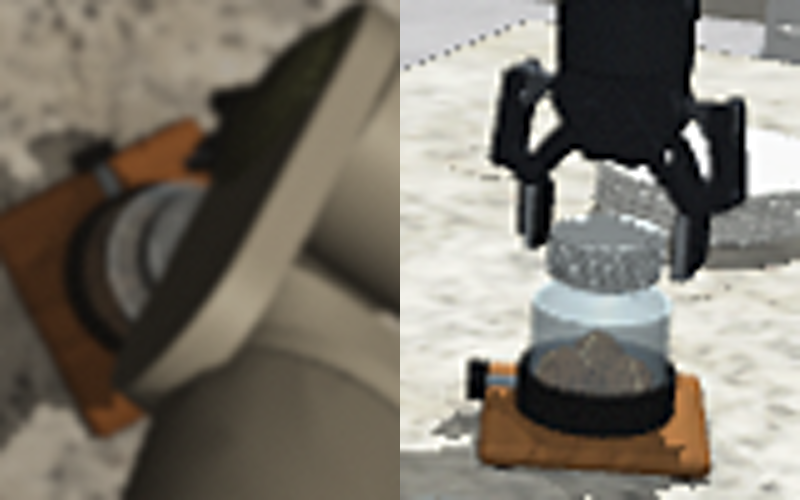

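The fingers straddle the lid centrally in the side tile, tips at (535,247) and (690,278), lid centre (610,255). Now I'll close.

```bash
python3 -m jog '[0,0,0.005,0,0,0,75, 0,0,0.005,0,0,0,66, 0,0,0.005,0,0,0,58, 0,0,0.005,0,0,0,58, 0,0,0.005,0,0,0,58]' 80; python3 go.py .556 -.2385 .092
```

```text
time_s: 3.6
position: [0.5565, -0.2387, 0.094]
tcp_rot: [-0.704, 0.71, -0.001, 0.0]
contact_force: [-0.5, 0.6, 6.6]
finger_gap: 0.0621
gripper_force: 86.3
t 3.6 pos [ 0.5565 -0.2387  0.094 ] F [-0.5  0.6  6.6] M [ 0.1  -0.01  0.05] gap 0.0621 gf 86.32209523580968 q [-0.6   0.6   1.34  0.    1.2   2.55] yaw -1.579 down [ 0.002 -0.001 -1.   ]
share [-0.0008  0.0016  0.0065]
```

```bash
python3 -m jog '[0,0,-0.002,0,0,-0.03,55, 0,0,-0.003,0,0,-0.06,55, 0,0,-0.004,0,0,-0.09,55, 0,0,-0.0048,0,0,-0.13,55, 0,0,-0.006,0,0,-0.17,55]' ; python3 go.py .556 -.2385 .092
```

```text
time_s: 4.1
position: [0.5567, -0.2388, 0.095]
tcp_rot: [0.868, -0.497, 0.001, -0.0]
contact_force: [3.0, -1.5, -0.4]
finger_gap: 0.0625
gripper_force: 87.0
t 4.1 pos [ 0.5567 -0.2388  0.095 ] F [ 3.  -1.5 -0.4] M [-0.16 -0.55 -0.03] gap 0.0625 gf 87.02732596546412 q [-0.6   0.6   1.34  0.    1.2   2.01] yaw -1.04 down [ 0.002 -0.001 -1.   ]
share [-0.0022  0.0014  0.01  ]
```

```bash
for i in 1 2; do python3 -m jog '[0,0,-0.0014,0,0,-0.045,55, 0,0,-0.0027,0,0,-0.09,55, 0,0,-0.0041,0,0,-0.135,55, 0,0,-0.0054,0,0,-0.18,55, 0,0,-0.0068,0,0,-0.225,55]'>/dev/null ; python3 go.py .556 -.2385 .092; done
```

```text
t 4.6 pos [ 0.557  -0.2388  0.0971] F [ 5.7 -0.3 -0.5] M [ 0.   -0.81 -0.05] gap 0.0626 gf 87.18172939494252 q [-0.6   0.6   1.33  0.    1.21  1.3 ] yaw -0.333 down [ 0.003 -0.001 -1.   ]
share [-0.0036  0.0002  0.0169]
t 5.1 pos [ 0.5572 -0.2386  0.0991] F [ 5.2  0.7 -0.7] M [ 0.2  -0.84 -0.06] gap 0.0621 gf 87.47858399525285 q [-0.6   0.59  1.33  0.    1.21  0.6 ] yaw 0.374 down [ 0.003 -0.001 -1.   ]
share [-0.0037 -0.0017  0.0237]
```

```bash
for i in 1 2 3; do python3 -m jog '[0,0,-0.0014,0,0,-0.045,55, 0,0,-0.0027,0,0,-0.09,55, 0,0,-0.0041,0,0,-0.135,55, 0,0,-0.0054,0,0,-0.18,55, 0,0,-0.0068,0,0,-0.225,55]'>/dev/null ; python3 go.py .556 -.2385 .092; done
```

```text
t 5.6 pos [ 0.557  -0.2383  0.101 ] F [ 3.3  2.3 -1.3] M [ 0.26 -0.6  -0.01] gap 0.0625 gf 87.77510720305145 q [-0.6   0.59  1.33  0.    1.22 -0.11] yaw 1.081 down [ 0.003 -0.    -1.   ]
share [-0.0024 -0.0027  0.0301]
t 6.1 pos [ 0.5564 -0.2382  0.1029] F [ 1.4  1.  -0.9] M [ 0.25 -0.33  0.02] gap 0.0624 gf 87.83181354403496 q [-0.6   0.59  1.33  0.    1.22 -0.82] yaw 1.788 down [ 0.001  0.    -1.   ]
share [-0.0008 -0.0016  0.0363]
t 6.6 pos [ 0.5562 -0.2385  0.1049] F [ 0.9  0.2 -0.5] M [ 0.05 -0.13 -0.  ] gap 0.0623 gf 87.84862417727709 q [-0.6   0.59  1.33  0.    1.23 -1.52] yaw 2.495 down [ 0.001 -0.    -1.   ]
share [ 0.0006 -0.0003  0.0431]
```

```bash
python3 -m jog '[0,0,-0.003,0,0,-0.04,55, 0,0,-0.006,0,0,-0.08,55, 0,0,-0.015,0,0,-0.08,55]' >/dev/null; python3 go.py .556 -.2385 .092;  python3 -m jog '[0,0,-0.1,0,0,0,55, 0,0,-0.2,0,0,0,55, 0,0,-0.3,0,0,0,55, 0,0,-0.33,0,0,0,55, 0,0,-0.33,0,0,0,55]' >/dev/null; python3 go.py .575 .115 .21
python3 - <<'E'
from h import *
im=optics.read_camera("side"); cv2.imwrite("pics/s2.png",cv2.resize(im[50:230,280:560,::-1],None,fx=2.5,fy=2.5))
E
```

```text
t 6.9 pos [ 0.5559 -0.2382  0.1091] F [-0.3 -0.5 -0.7] M [ 0.02  0.03 -0.02] gap 0.0625 gf 87.74494484066963 q [-0.6   0.58  1.32  0.    1.24 -1.77] yaw 2.742 down [-0.     0.001 -1.   ]
share [-0.0007 -0.0008  0.057 ]
t 7.4 pos [ 0.5561 -0.2387  0.2091] F [ 0.4  0.9 -1.2] M [-0.    0.01 -0.02] gap 0.0625 gf 90.98391632549465 q [-0.6   0.49  1.18 -0.    1.47 -1.77] yaw 2.738 down [ 0.002 -0.001 -1.   ]
share [ 0.4047  1.109  -0.0043]
```

View pics/s2.png

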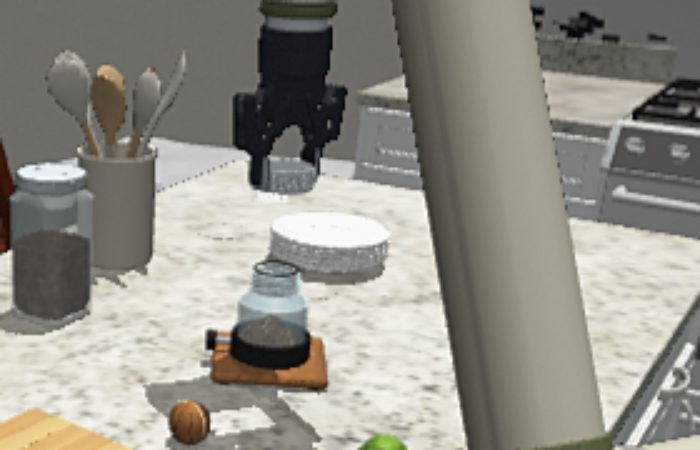

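The lid is off and held level at tile (290,175), and the jar at (272,310) is open with its ring on. I'll carry the lid to the bare half of the board.

```bash
for i in 1 2; do python3 -m jog '[0.03,0.085,0,0,0,0,55, 0.075,0.205,0,0,0,0,55, 0.125,0.345,0,0,0,0,55, 0.172,0.47,0,0,0,0,55, 0.2025,0.5545,0,0,0,0,55]' >/dev/null; done;  python3 -m jog '[0,0,0.12,0,0,0,55, 0,0,0.26,0,0,0,55, 0,0,0.4,0,0,0,55, 0,0,0.48,0,0,0,55, 0,0,0.52,0,0,0,55]' >/dev/null; python3 go.py .575 .115 .016
```

```text
t 8.95 pos [0.5719 0.1152 0.0483] F [ 0.   0.6 -0.1] M [0.04 0.04 0.01] gap 0.0623 gf 90.93033894896507 q [-0.    0.63  1.45 -0.    1.08 -1.17] yaw 2.739 down [-0.007 -0.    -1.   ]
share [-0.0103  0.0037  0.1074]
```

```bash
python3 -m jog '[0,0,0.03,0,0,0,55, 0,0,0.06,0,0,0,55, 0,0,0.085,0,0,0,55, 0,0,0.1,0,0,0,55, 0,0,0.1,0,0,0,55]' >/dev/null; python3 go.py .575 .115 .016;python3 -m jog '[0,0,0.008,0,0,0,55, 0,0,0.012,0,0,0,55,0,0,0.012,0,0,0,55]' >/dev/null; python3 go.py .575 .115 .014
```

```text
t 9.45 pos [0.5741 0.1152 0.0221] F [-0.2  0.1 -0.2] M [-0.05 -0.01  0.01] gap 0.0626 gf 90.9356018062681 q [-0.    0.66  1.47 -0.    1.01 -1.17] yaw 2.74 down [-0. -0. -1.]
share [-0.0032  0.0006  0.0202]
t 9.75 pos [0.5741 0.1152 0.0187] F [ 0.6  0.1 -1.2] M [-0.04 -0.02  0.02] gap 0.0624 gf 90.93627934344113 q [-0.    0.67  1.47 -0.    1.   -1.17] yaw 2.74 down [ 0. -0. -1.]
share [-0.0029  0.0004  0.0158]
```

```bash
for i in 1 2 3; do python3 -m jog '[0,0,0.003,0,0,0,55, 0,0,0.005,0,0,0,55,0,0,0.005,0,0,0,55]' >/dev/null; python3 go.py .575 .115 .014|head -1|cut -c1-75; done
```

```text
t 10.05 pos [0.5741 0.1152 0.0171] F [-0.1 -0.1 -1.3] M [ 0.   -0.03 -0.02]
t 10.35 pos [0.574  0.1152 0.0155] F [-0.2 -0.3 -1. ] M [0.02 0.05 0.06] ga
t 10.65 pos [0.5741 0.1152 0.0143] F [-0.8 -0.9  1.7] M [-0.05  0.13 -0.02]
```

```bash
python3 -m jog '[0,0,0.001,0,0,0,68, 0,0,0.001,0,0,0,76, 0,0,0,0,0,0,85, 0,0,0,0,0,0,85, 0,0,0,0,0,0,85]' >/dev/null; python3 go.py .575 .115 .014; python3 -m jog '[0,0,-0.05,0,0,0,85, 0,0,-0.15,0,0,0,85, 0,0,-0.3,0,0,0,85, 0,0,-0.45,0,0,0,85,0,0,-0.45,0,0,0,85]' >/dev/null; python3 go.py .559 .2385 .15
```

```text
t 11.15 pos [0.5741 0.1152 0.0141] F [-0.8  0.6 -0.3] M [-0.    0.02  0.05] gap 0.0852 gf 0.0 q [-0.    0.68  1.47  0.    0.99 -1.17] yaw 2.74 down [ 0.  0. -1.]
share [-0.003   0.0004  0.0005]
t 11.65 pos [0.5766 0.1154 0.1553] F [-0.7 -0.7 -0.8] M [ 0.07 -0.01 -0.02] gap 0.0848 gf 0.0 q [-0.    0.5   1.32  0.    1.31 -1.17] yaw 2.74 down [ 0.012  0.    -1.   ]
share [0.2144 0.3549 0.0169]
```

```bash
python3 -m jog '[0.05,0.08,0,0,0,0,60, 0.11,0.18,0,0,0,0,56, 0.17,0.28,0,0,0,0,56, 0.2144,0.3549,0,0,0,0,56, 0.2144,0.3549,0,0,0,0,56]' >/dev/null; python3 -m jog '[0,0,0.1,0,0,0,56, 0,0,0.2,0,0,0,56, 0,0,0.2,0,0,0,56,0,0,0.2,0,0,0,56]' >/dev/null; python3 go.py .559 .2385 .02
python3 - <<'E'
from h import *
a=[]
for c in("top","side"):
    im=optics.read_camera(c); cv2.imwrite(f"pics/{c}3.png",im[:,:,::-1]); x,y=proj([.56,.2,.06],c)[0].astype(int)
    a.append(tile(f"pics/{c}3.png",c,[circ(.559,.2385,.035,.0155)],(x-40,y-50,x+40,y+50)))
cv2.imwrite("pics/o3.png",np.hstack(a))
E
```

```text
t 12.55 pos [0.5567 0.2378 0.0894] F [0.2 0.3 0.5] M [ 0.02 -0.01  0.01] gap 0.0565 gf 0.0 q [ 0.21  0.61  1.34 -0.    1.19 -0.96] yaw 2.74 down [-0.001 -0.    -1.   ]
share [-0.0062  0.0051  0.2313]
```

View pics/o3.png

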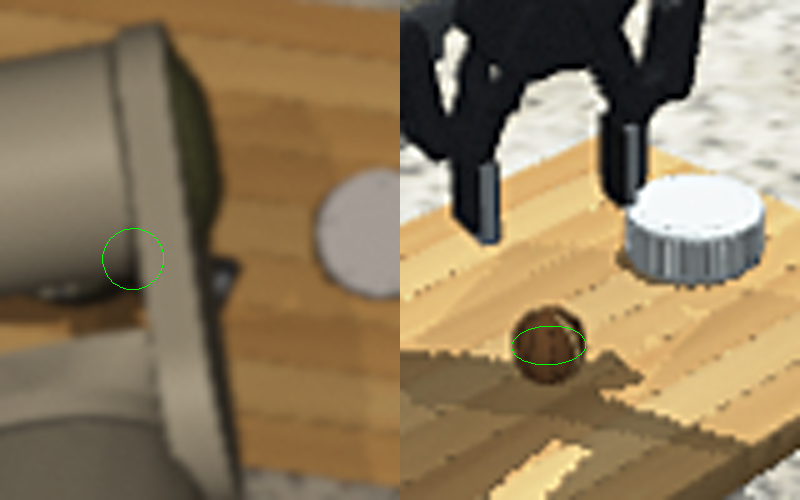

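The side tile shows the lid lying flat, right way up, at (695,230), and the walnut at (548,345) matching its outline. I'll descend, with a small stand-off for the tips, and grip gently.

```bash
python3 -m jog '[-0.006,0.005,0.08,0,0,0,56, -0.006,0.005,0.16,0,0,0,56, -0.006,0.005,0.21,0,0,0,56, -0.006,0.005,0.23,0,0,0,56, -0.006,0.005,0.23,0,0,0,56]' 25 >/dev/null; python3 go.py .559 .2385 .02;  python3 -m jog '[0,0,0,0,0,0,45, 0,0,0,0,0,0,37, 0,0,0,0,0,0,30, 0,0,0,0,0,0,24, 0,0,0,0,0,0,24]' 25 >/dev/null; python3 go.py .559 .2385 .02
```

```text
t 13.15 pos [0.5591 0.239  0.0206] F [0.1 0.3 0.1] M [-0.02  0.02  0.03] gap 0.056 gf 0.0 q [ 0.21  0.7   1.4  -0.    1.05 -0.96] yaw 2.74 down [ 0.001  0.    -1.   ]
share [-0.0004 -0.0016  0.0021]
t 13.65 pos [0.5593 0.2391 0.0213] F [-0.9 -0.8  5.7] M [-0.06  0.19 -0.02] gap 0.0289 gf 24.328854476334527 q [ 0.21  0.69  1.4  -0.    1.05 -0.96] yaw 2.74 down [ 0.002  0.    -1.   ]
share [-0.     -0.0023  0.0043]
```

```bash
python3 -m jog '[0,0,-0.05,0,0,0,24, 0,0,-0.15,0,0,0,24, 0,0,-0.3,0,0,0,24, 0,0,-0.45,0,0,0,24, 0,0,-0.6,0,0,0,24]' >/dev/null; python3 -m jog '[0,0,0,0,0,0,24]'>/dev/null; python3 go.py .556 -.2385 .2
python3 - <<'E'
from h import *
im=optics.read_camera("side"); cv2.imwrite("pics/side4.png",im[:,:,::-1]); x,y=proj([.559,.2385,.2],"side")[0].astype(int)
cv2.imwrite("pics/o4.png",tile("pics/side4.png","side",[],(x-50,y-50,x+50,y+50)))
E
```

```text
t 14.25 pos [0.5608 0.2396 0.2071] F [0.5 0.5 0.3] M [-0.  0. -0.] gap 0.0288 gf 24.777595934580745 q [ 0.21  0.5   1.17  0.    1.46 -0.96] yaw 2.74 down [ 0.012  0.003 -1.   ]
share [-0.6074 -1.4736  0.0194]
```

View pics/o4.png

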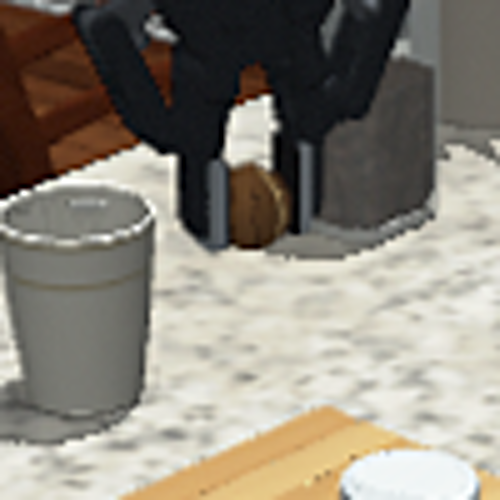

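The walnut at (255,207) is held between the fingertips. I'll carry it to the jar.

```bash
for i in 1 2 3; do python3 -m jog '[-0.03,-0.075,0,0,0,0,24, -0.07,-0.17,0,0,0,0,24, -0.115,-0.28,0,0,0,0,24, -0.16,-0.39,0,0,0,0,24, -0.2025,-0.491,0,0,0,0,24]' >/dev/null; done;  python3 -m jog '[0,0,0.05,0,0,0,24, 0,0,0.05,0,0,0,24, 0,0,0.05,0,0,0,24]' >/dev/null; python3 go.py .556 -.2385 .124
python3 - <<'E'
from h import *
for c in("side","top"):
    optics.read_camera(c); print(c,[(round(d["conf"],2),np.round(d["point"],4)) for d in optics.mark_of("jar_mouth",c)])
E
```

```text
t 16.1 pos [ 0.5535 -0.2384  0.1843] F [-0.  -0.6 -0.4] M [-0.01  0.02 -0.02] gap 0.0289 gf 24.799480862774033 q [-0.6   0.51  1.22  0.    1.41 -1.77] yaw 2.741 down [-0.002  0.001 -1.   ]
share [-0.0081  0.0027  0.2011]
side [(0.69, array([ 0.553 , -0.2389,  0.1204]))]
top [(0.56, array([ 0.5562, -0.2402,  0.1162]))]
```

```bash
python3 -m jog '[-0.008,0.003,0.07,0,0,0,24, -0.008,0.003,0.13,0,0,0,24, -0.008,0.003,0.18,0,0,0,24, -0.008,0.003,0.2,0,0,0,24, -0.008,0.003,0.2,0,0,0,24]' >/dev/null; python3 go.py .556 -.2385 .124
python3 - <<'E'
from h import *
im=optics.read_camera("side"); cv2.imwrite("pics/side5.png",im[:,:,::-1]); x,y=proj([.556,-.2385,.12],"side")[0].astype(int)
cv2.imwrite("pics/o5.png",tile("pics/side5.png","side",[circ(.556,-.2385,.116,.025)],(x-40,y-40,x+40,y+40),7))
E
```

```text
t 16.8 pos [ 0.5564 -0.2387  0.1249] F [ 0.  -0.3 -1. ] M [-0.05  0.03 -0.01] gap 0.0287 gf 24.79768482698205 q [-0.6   0.57  1.3   0.    1.28 -1.77] yaw 2.741 down [-0.001  0.001 -1.   ]
share [0.0013 0.0001 0.0029]
```

View pics/o5.png

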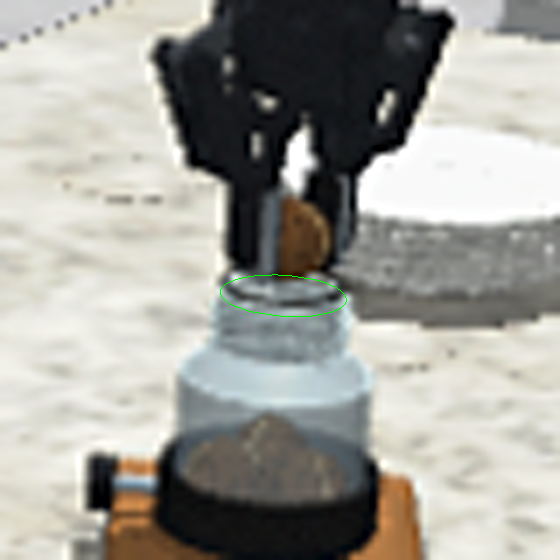

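```bash
python3 - <<'E'
from h import *
x,y=proj([.556,-.2385,.12],"side")[0].astype(int)
f=lambda p:(proj(p,"side")[0]-[x-40,y-40]+.5)*7
c=np.array([.556,-.2385,.141])
print(f(c),[f(c+d)-f(c) for d in np.eye(3)*.01]); R=cam("side")[2]
print(f(c+R[0]*.0155),f(c+R[1]*.0165), f(c-R[1]*.0165))
E
```

```text
[288.11800778 236.0806341 ] [array([-22.47966125,  -4.83660676]), array([-11.60403722,   6.39303619]), array([  1.89151098, -24.03503671])]
[327.07671027 236.09030854] [288.12724764 277.56486758] [288.10744989 194.59895371]
```

The walnut's outline matches a centred one to about 1 mm: right edge 330 against 327, bottom 275 against 277. Releasing now.

```bash
python3 -m jog '[0,0,0.004,0,0,0,24, 0,0,0.004,0,0,0,50, 0,0,0.004,0,0,0,56, 0,0,0.004,0,0,0,56, 0,0,0.004,0,0,0,56]' >/dev/null; python3 -m jog '[0,0,-0.1,0,0,0,56, 0,0,-0.25,0,0,0,56, 0,0,-0.4,0,0,0,56, 0,0,-0.5,0,0,0,56, 0,0,-0.5,0,0,0,56]' >/dev/null; python3 go.py .35 -.3 .27
python3 - <<'E'
from h import *
im=optics.read_camera("side"); cv2.imwrite("pics/side6.png",im[:,:,::-1])
cv2.imwrite("pics/o6.png",cv2.resize(im[120:340,150:450,::-1],None,fx=2.6,fy=2.6,interpolation=cv2.INTER_CUBIC))
E
```

```text
t 17.85 pos [ 0.5574 -0.2397  0.2789] F [ 0.3 -0.3 -0.1] M [ 0.    0.02 -0.  ] gap 0.056 gf 0.0 q [-0.6   0.45  1.04 -0.    1.64 -1.77] yaw 2.74 down [ 0.008 -0.005 -1.   ]
share [ 0.5581 -0.4551  0.0254]
```

View pics/o6.png

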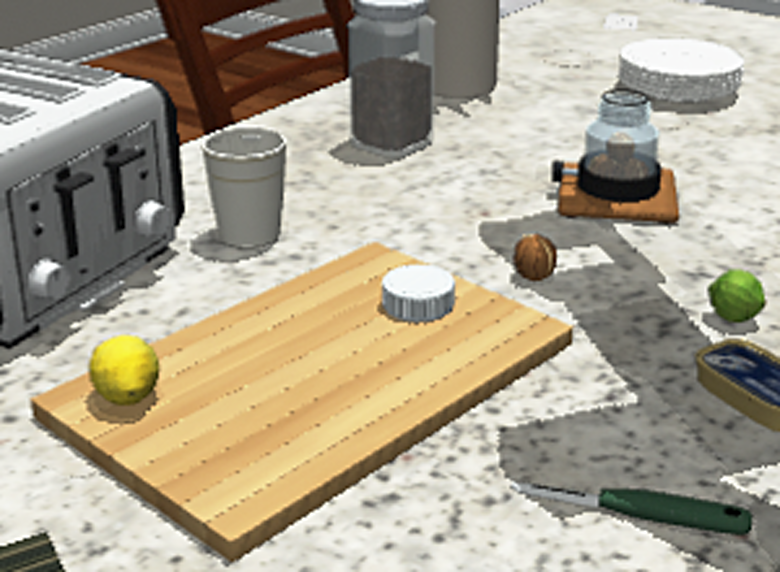

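The walnut is in the jar, visible on top of the other nuts at (620,148). The lid lies flat on the board at (418,292), the lemon at (124,370) hasn't moved, and the arm is clear.

```bash
python3 -m jog '[0,0,0,0,0,0,56,0,0,0,0,0,0,56,0,0,0,0,0,0,56]' >/dev/null; python3 -c "
from bench import close_job; print(close_job())"
```

```text
the job is handed in; nothing more can be done
None
```

The job is handed in: the lid is unscrewed and lying open side down on the board, the loose walnut is in the jar, and the lemon was not touched; it finished at about 18 s of the 72 s allowed, and the judging result was not shown.

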